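# Unhitch the loaded tongue on the hitch stand

### The arm

A 6-joint arm with a two-finger parallel gripper is mounted at the origin on a cart in front of the work surface, level with it; the furniture and walls round the work are solid. World frame = base frame: x ahead of the robot, y to its left, z up, the work surface at z = 0. Lengths are in m, angles in rad, forces in N, time in s.
With the tool pointing down it reaches from about 0.225 to 0.875 m from the base axis. Payload 3.4 kg.
Tool frame: the origin (TCP) lies midway between the tips of the shut fingers; the grasp point (between the pads) lies behind it (manip.grip_point_offset is the z of the grasp point in the tool frame, in m); z points along the fingers, x is the direction in which the jaws open and shut, and the axes are right-handed (so a half turn about z gives the same grasp; the last joint's range is limited). The gripper opens to 85 mm and grips with 20 to 120 N. Pads are 22 mm wide; open, the fingers measure 114 mm over their backs; the gripper's body (76 mm by 85 mm) begins 54 mm behind the grasp point. The pads swing forward as they close: fully open they stand 13 mm farther back than shut.
Start: joints at [1.004, 0.276, 1.505, -0, 1.361, -0.121], TCP at [0.248, 0.519, 0.231] pointing down, gripper open.
Joint ranges: [-2.89, 2.89], [-0.75, 2.08], [0.22, 2.7], [-1.18, 4.32], [0.11, 2.71], [-2.7, 2.7]. Speed limits (rad/s): [2.57, 2.57, 3.14, 3.14, 3.14, 3.14].

### API

Orientations are given as a unit quaternion [w, x, y, z].
In Python, from rig import manip, eyes, recognise, regions_of, mark_of gives the robot as it stands.
- The arm moves only by the shell command python3 -m inch 'ROWS' [FORCE]. ROWS is JSON, a list of rows, each a list of 5 numbers: the gripper command: -1 is shut, 1 is fully open, values between are in proportion, then the shift along the tool's x, y, z in mm, then the turn about the tool's z in degrees. A call has 1 to 20 rows; each row shifts and turns the pose as measured when the row begins, along the tool's axes as they then stand; what a row does not reach is not made up. A row lasts 1/12 s, in which the tool goes at most 41.7 mm and 7.16 degrees, less where a joint would pass 70% of its speed; a pose out of reach is approached as far as the arm can. A call with a gripper value outside its range is refused whole. The fingers move at their own pace and stop on an object; FORCE is the grip in N (left out, the last holds). Time passes only in rows, so rows that do not move let the fingers close. It gives the time, the measured TCP pose, the force and the opening at its end, in the units of the state.
- manip.get_state(): the state, without advancing time (a new reading comes with each control period).
- eyes.get_image(name): name is "scene" or "side" or "wrist"; returns a dict with "frame" (420x560x3 uint8, red, green, blue), "K" (3x3 intrinsics, pixels), "rvec" (rotation vector, rad) and "tvec" (3), from world to camera coordinates, as OpenCV has them; the wrist camera has in their place "mount" (4x4, takes a point from camera to tool coordinates, whose origin is the TCP and whose axes are the tool frame's). Camera axes: x right, y down, z forward; pixel columns grow to the right and rows downward; lengths in m; the calibration is good to about 2 mm. A picture is of the moment at which its call begins: read the wrist's pose just before it. There is no depth.
- manip.sign_off(): hands the job in, once; it reports no verdict.
Trained networks look in a picture, given as the dict that the camera call returned (one of the last four; its "shot" number tells which), for a name from the list of things; names that differ only in an ending like _2 or _b are one class to them, and where a whole thing is asked for, a point or a joint stands for the part that bears it (a point fixed in the world has none). Each returns a list of dicts, best first, with "confidence" (0 to 1); they miss things now and then, are a little off and sometimes report something else, mostly with a low value. They report only what shows in the picture. A call takes as long as a camera call. They do not tell look-alikes from the thing itself.
- recognise(picture, target): "bbox" ([left, top, width, height] in pixels, round what is visible of it).
- regions_of(picture, target): "mask" (420x560 bool, what is visible of it) and "bbox" ([left, top, width, height] in pixels, round what is visible of it).
- mark_of(picture, target): "point" ([row, column] in pixels: a listed point, or the origin of a listed thing).
The state is a dict: "clock": time; "qpos": joint angles; "qd": joint speeds; "effort": joint torques, N m; "position": TCP position; "ee_rot": TCP orientation; "contact_force": force on the tool from outside, world axes, zero at the start; "moment": the same for the moment, N m; "width": finger opening in m.
Only numpy, scipy, OpenCV 4.12 (cv2) and the standard library are available. Lean on these libraries where they do the work, as an engineer would, in place of code of your own. Each camera call takes 0.05 s, during which the arm holds its last target.

### The job

Unhitch the tongue on the bench hitch stand: first lift the ballast canister off the tongue's pan by its bow handle and stand it upright, wholly on the black rubber mat, without dropping it, and let go of it. Then pull the coupler's spring latch fully sideways by its upright tab and, with the latch pulled, lift the tongue until the coupler is at least 6 cm above the ball. Finish while still holding the tongue raised and still, and leave the other things on the bench where they lie.

Things in the scene. Friction and masses are not known exactly. Their poses are not given: they have to be found in the camera images.
- canister_center (a point): Closed aluminium canister (loose, 0.3 kg): body 66 mm across (lid 69), 73 mm high, with a fixed bow handle, 117 mm high overall. Point: on its axis, half-way up, 58.5 mm above its underside; z up. The handle's level top bar is a 10 mm rod along its y axis, straight for 40 mm, centre line 53.5 mm above this point, 34 mm free below it. It starts on the tongue's pan, 95 mm above the bench.
- mat_center (a point): Centre of the top face of the flat black rubber mat, 130 x 130 mm, 4 mm thick, fixed on the bench beside the stand.
- ball_top (a point): Top of the fixed steel hitch ball (39 mm across) on the stand, 81.5 mm above the bench. Its axes are the stand's (fixed; base plate 110 x 300 x 12 mm): y runs along the tongue from ball to pivot, z up, x sideways, away from the latch tab: the latch is pulled towards -x of the stand.
- pivot (a point): The tongue's pivot pin at the other end of the stand, 200 mm from the ball along the stand's +y, 78 mm above the bench; the pin lies along the stand's x. Its two cheek plates reach 95 mm above the bench.
- coupler_top (a point): Centre of the top face of the coupler, an aluminium box 54 x 54 x 49 mm, open below, at the tongue's free end, which covers the ball when hitched (this point is then 8.5 mm above ball_top). The tongue is a bar 28 x 22 mm with a round pan 86 mm across, 115 mm from the coupler's centre.
- pull_tab (a point): Grip point on the latch's upright black pull tab: 9 mm thick along the stand's x, 24 mm wide along y, with a cap 15 x 28 x 6 mm whose top is 15 mm above this point; the tab reaches 50 mm below it. Hitched, it is 94.5 mm above the bench, 86 mm to the stand's -x side of the tongue's centre line, with 54 mm free between tab and coupler. It moves with latch and tongue.
- latch (a joint): Slide of the latch on the tongue: 0 closed, 0.016 m pulled fully out to the stand's -x (stop). A spring pulls it back, 4 N at 0 and 8 N at the stop. Its bolt sits under the ball's shoulder and locks the tongue down until pulled about 9 mm; it springs back when let go.
- tongue (a joint): Hinge of the tongue about the pivot pin: 0 lying hitched on the ball, grows as the free end rises, up to 0.75 rad. 0.35 rad lifts the coupler by about 70 mm. Tongue and latch weigh about 0.7 kg together; there is no stay, it falls when let go.
- tape_roll: Bystander: black roll of tape lying flat, 55 mm across, 19 mm high, origin at its underside; leave alone.
- side_cutters: Bystander: side cutters with black handles lying flat, 125 mm long, 12 mm high, origin at its underside; leave alone.
- eraser: Bystander: white eraser in a sleeve, 42 mm long, 12 mm high, origin at its underside; leave alone.
- solder_spool: Bystander: wire spool standing on its flange, 54 mm across, 30 mm high, origin at its underside; leave alone.
There are look-alikes about, which are no part of the job. What is shaped like the part that bears canister_center but blue or yellow is not meant.

How it is judged:
On the way, in this order (a step that is already met when the one before it is completed fails the run):
1. the canister stands upright on the mat, let go (horizontal distance between canister_center and mat_center below 0.035 m and z of canister_center in the frame of mat_center below 0.064 m and angle between canister_center's own z axis and vertical below 0.1 rad and linear speed of canister below 0.03 m/s and contact force between the fingers and canister below 0.1 N), for 0.2 s.
2. the latch is pulled out by the fingers while the tongue is still down (value of joint latch above 0.0105 m and value of joint tongue below 0.06 rad and contact force between the fingers and latch above 1 N), for 0.1 s.
3. the coupler is lifted 6 cm off the ball (z of coupler_top in the frame of ball_top above 0.058 m), for 0.2 s.
At the end, for the whole second after the job is handed in: Fingers hold the tongue raised (over 1 N on tongue or latch) and still (under 0.1 rad/s), coupler_top at least 58 mm above ball_top (50 mm of lift, clear of the ball); the canister stands upright (0.1 rad), untouched, on the mat, its axis within 35 mm of the mat's centre (all of step 1 and z of coupler_top in the frame of ball_top above 0.058 m and velocity of joint tongue between -0.1 and 0.1 rad/s and contact force between the fingers and tongue above 1 N and contact force between canister and tongue below 0.1 N); the arm keeps its last pose, push and grip.
It fails at once if the canister tips over (angle between canister_center's own z axis and vertical above 0.6 rad).
It fails at once if the canister is dropped (contact force between canister and anything else below 0.05 N and linear speed of canister above 0.45 m/s).
It fails at once if a bystander is moved more than 3 cm (distance of any of tape_roll, side_cutters, eraser, solder_spool from where it was at the start of the episode above 0.03 m).
It also fails if it takes over 48 s, if anything falls off the work surface, if the arm or the gripper's body presses on something with over 40 N, if the wrist force passes 120 N, or if a joint passes its speed limit or range.

## Working session

There is one attempt and no reset: what is moved stays moved. The work goes in short steps, Python scripts to look and compute and a shell command to move; the robot and the scene stay as the last step left them, time stands still between calls to the robot, and variables do not carry over. Pictures are saved under pics/ and viewed, and the job is handed in when it is done.

```bash
ls; mkdir -p pics; python3 - <<'E'
from rig import manip, eyes, recognise, regions_of, mark_of
import cv2
print(manip.get_state(), manip.grip_point_offset)
for n in ["scene","side","wrist"]:
    p=eyes.get_image(n); cv2.imwrite(f"pics/{n}0.png",p["frame"][:,:,::-1])
    print(n,p["K"].tolist(),p.get("rvec"),p.get("tvec"),p.get("mount"))
    for t in ["canister_center","mat_center","ball_top","pivot","coupler_top","pull_tab"]:
        print(t,[(m["point"],round(m["confidence"],2)) for m in mark_of(p,t)][:4])
E
```

```text
pics
{'clock': 0.0, 'qpos': array([ 1.00400177e+00,  2.76588674e-01,  1.50614915e+00, -1.37655391e-05,
        1.36072592e+00, -1.20990065e-01]), 'qd': array([ 1.47060259e-04,  3.11673081e-04, -7.77776559e-05,  4.85602461e-04,
        1.39877939e-03,  1.13246831e-03]), 'effort': array([ 1.46727354e-03, -4.16756094e+01, -2.45806092e+01, -2.01236671e-04,
        1.11288676e-02, -1.41925059e-05]), 'position': array([0.24763881, 0.51833463, 0.23043696]), 'ee_rot': array([ 4.05845608e-04,  8.45925538e-01,  5.33300205e-01, -8.42961539e-04]), 'contact_force': array([ 0.12312358, -0.06673892, -0.23749007]), 'moment': array([0.02657778, 0.05650085, 0.00713321]), 'width': 0.08541526914455357} -0.0187
scene [[474.14653863130013, 0.0, 277.6493512016455], [0.0, 474.14653863130013, 203.0143447988571], [0.0, 0.0, 1.0]] [ 2.29722587 -0.73566023  0.30501235] [-0.44920644  0.25195234  1.38610835] None
canister_center [([172.1, 216.1], 0.91), ([145.7, 196.6], 0.86), ([147.9, 267.3], 0.78), ([180.4, 281.9], 0.51)]
mat_center [([236.0, 318.3], 0.78)]
ball_top [([184.8, 282.5], 0.86)]
pivot [([150.5, 256.
[... 313 characters left out ...]
.9), ([205.0, 122.8], 0.9), ([156.1, 216.7], 0.67)]
mat_center [([203.0, 320.8], 0.83)]
ball_top [([181.6, 252.6], 0.57)]
pivot []
coupler_top [([178.0, 251.8], 0.94)]
pull_tab [([202.2, 243.6], 0.53)]
wrist [[345.37273571871236, 0.0, 282.0697366664766], [0.0, 345.37273571871236, 212.93405017588177], [0.0, 0.0, 1.0]] None None [[ 9.99999937e-01  2.26766383e-04 -2.73447460e-04  5.58432066e-04]
 [-1.29133207e-04  9.49136450e-01  3.14865022e-01 -8.03687867e-02]
 [ 3.30939754e-04 -3.14864967e-01  9.49136420e-01 -1.44121606e-01]
 [ 0.00000000e+00  0.00000000e+00  0.00000000e+00  1.00000000e+00]]
canister_center [([404.7, 253.6], 0.63)]
mat_center []
ball_top []
pivot []
coupler_top []
pull_tab []
```

View pics/scene0.png

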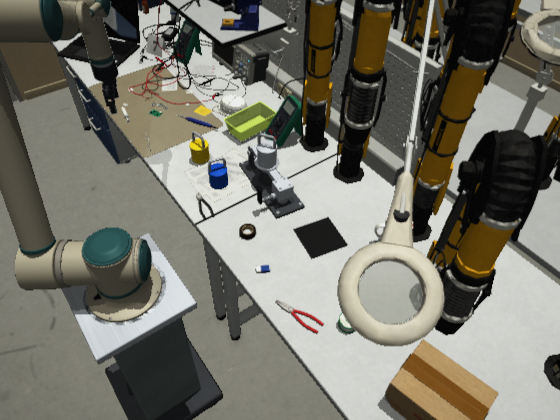

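View pics/side0.png

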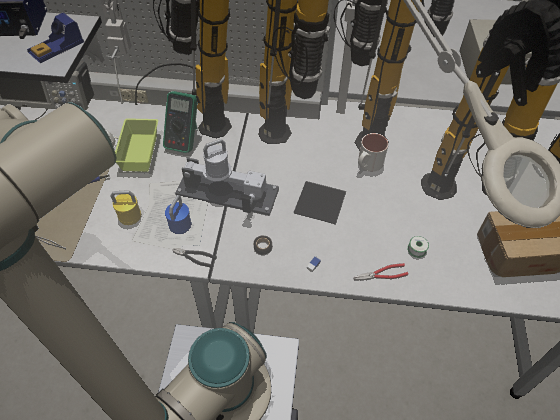

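View pics/wrist0.png

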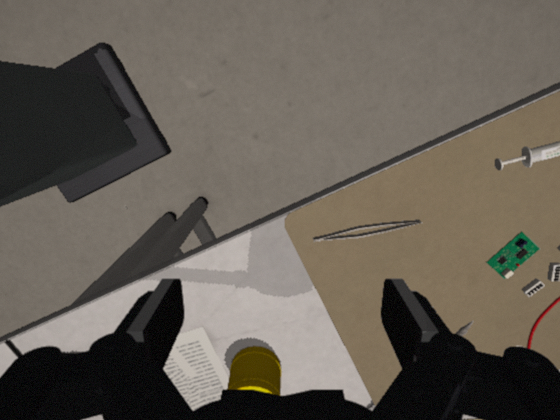

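The grey canister is at scene (col 267, row 148) and side (col 217, row 156). The blue and yellow ones are decoys. The stand runs from the pivot on the left to the coupler on the right in the side view, and the mat is to the right of the stand.

```bash
cat > h.py <<'E'
import numpy as np, cv2
from scipy.spatial.transform import Rotation as R
from rig import manip, eyes, recognise, regions_of, mark_of
def P(p):
    if "mount" in p:
        T=np.linalg.inv(p["T"]@np.array(p["mount"])); return np.array(p["K"])@T[:3]
    Rm=cv2.Rodrigues(np.array(p["rvec"],float))[0]
    return np.array(p["K"])@np.c_[Rm,np.array(p["tvec"]).reshape(3)]
def tool(s):
    T=np.eye(4); q=s["ee_rot"]; T[:3,:3]=R.from_quat([q[1],q[2],q[3],q[0]]).as_matrix(); T[:3,3]=s["position"]; return T
def get(n):
    T=tool(manip.get_state()); p=eyes.get_image(n)
    if n=="wrist": p["T"]=T
    return p
def tri(obs):
    A=[]
    for p,(r,c) in obs:
        M=P(p); A+= [c*M[2]-M[0], r*M[2]-M[1]]
    A=np.array(A); A/=np.linalg.norm(A[:,:3],axis=1)[:,None]
    return np.linalg.lstsq(A[:,:3],-A[:,3],rcond=None)[0]
def onz(p,rc,z):
    M=P(p); r,c=rc; A=np.array([c*M[2]-M[0], r*M[2]-M[1]])
    return np.append(np.linalg.solve(A[:,:2],-A[:,3]-A[:,2]*z),z)
def proj(p,X):
    h=P(p)@np.append(X,1); return h[:2]/h[2]
E
python3 - <<'E'
from h import *
a=get("scene");b=get("side")
print("can",tri([(a,(147.9,267.3)),(b,(156.1,216.7))]), onz(a,(147.9,267.3),.1535),onz(b,(156.1,216.7),.1535))
for t,z in [("mat_center",.004),("ball_top",.0815),("pivot",.078),("coupler_top",.09),("pull_tab",.0945),("tape_roll",0),("side_cutters",0),("eraser",0),("solder_spool",0)]:
    l=[]
    for p in(a,b):
        for m in mark_of(p,t)[:2]:
            print(t,p is a,np.round(m["point"]),round(m["confidence"],2),np.round(onz(p,m["point"],z),4)); 
for n,p in(("s",a),("d",b)):
    f=p["frame"][110:240,(200 if n=="s" else 150):(360)]
    cv2.imwrite(f"pics/crop_{n}.png",cv2.resize(f,None,fx=3.5,fy=3.5,interpolation=cv2.INTER_CUBIC)[:,:,::-1])
E
```

```text
can [0.59649687 0.12477359 0.15602827] [0.60309353 0.13097806 0.1535    ] [0.59322295 0.12377492 0.1535    ]
mat_center True [233. 320.] 0.84 [ 0.6013 -0.1689  0.004 ]
mat_center False [205. 320.] 0.85 [ 0.5695 -0.1832  0.004 ]
ball_top True [186. 281.] 0.68 [0.5774 0.0178 0.0815]
ball_top False [181. 253.] 0.64 [0.5748 0.0189 0.0815]
pivot True [150. 257.] 0.83 [0.6169 0.2152 0.078 ]
pivot True [325. 347.] 0.61 [ 0.4194 -0.4908  0.078 ]
pivot False [167. 188.] 0.64 [0.6083 0.2194 0.078 ]
coupler_top True [184. 283.] 0.86 [0.5837 0.0155 0.09  ]
coupler_top False [181. 253.] 0.58 [0.569  0.0168 0.09  ]
coupler_top False [185. 253.] 0.33 [0.5523 0.014  0.09  ]
pull_tab True [193. 259.] 0.7 [0.4943 0.0201 0.0945]
pull_tab True [149. 255.] 0.65 [0.6036 0.2076 0.0945]
pull_tab False [201. 243.] 0.52 [0.4881 0.0344 0.0945]
tape_roll True [234. 246.] 0.49 [ 0.4035 -0.0318  0.    ]
tape_roll False [248. 260.] 0.79 [ 0.4    -0.0253  0.    ]
side_cutters True [207. 205.] 0.68 [0.3571 0.1481 0.    ]
side_cutters True [272. 260.] 0.6 [ 0.3588 -0.1809  0.    ]
side_cutters False [257. 194.] 0.81 [0.3474 0.1528 0.    ]
side_cutters False [202. 240.] 0.69 [0.555  0.0595 0.    ]
eraser True [270. 263.] 0.66 [ 0.3691 -0.1802  0.    ]
eraser False [182. 250.] 0.55 [0.637  0.0396 0.    ]
eraser False [265. 315.] 0.41 [ 0.3636 -0.1836  0.    ]
solder_spool True [234. 246.] 0.65 [ 0.4061 -0.0326  0.    ]
solder_spool True [323. 347.] 0.61 [ 0.4595 -0.4613  0.    ]
solder_spool False [250. 417.] 0.65 [ 0.4495 -0.4674  0.    ]
```

View pics/crop_s.png

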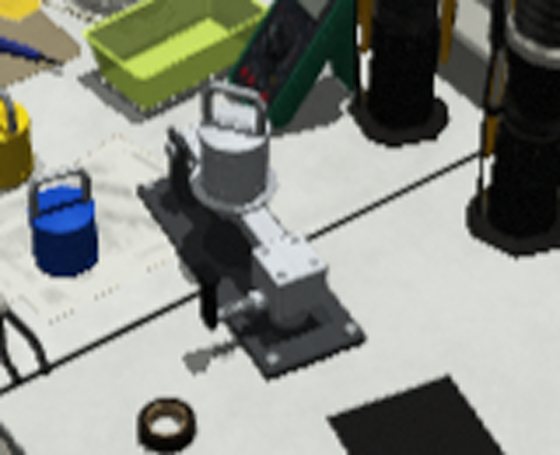

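View pics/crop_d.png

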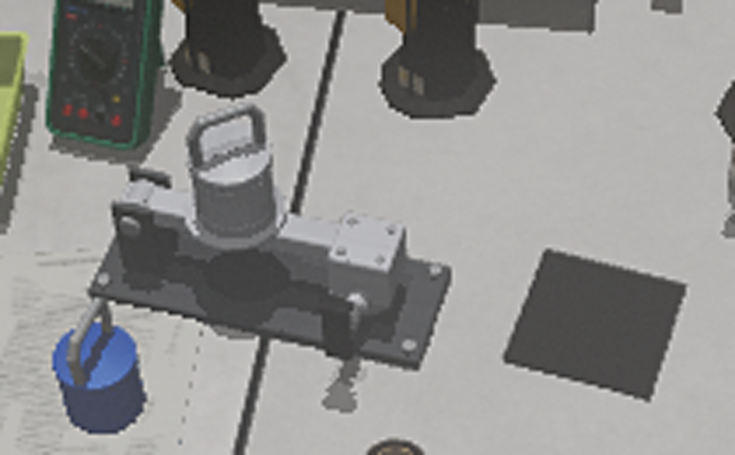

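```bash
python3 -m inch '[[1,-14,20,-10,0],[1,-14,20,-10,0],[1,-14,20,-10,0],[1,-14,20,-8,0],[1,-14,20,-8,0],[1,-14,20,-6,0],[1,-14,20,-6,0],[1,-14,20,-6,0],[1,-14,20,-6,0],[1,-14,20,-6,0],[1,-14,20,-6,0],[1,-14,20,-6,0],[1,-14,20,-6,0],[1,-14,20,-6,0],[1,-14,20,-6,0],[1,-14,20,-6,0],[1,-14,20,-6,0],[1,-14,20,-6,0],[1,-14,20,-6,0],[1,0,0,0,0]]'
python3 - <<'E'
from h import *
a=get("wrist");cv2.imwrite("pics/w1.png",a["frame"][:,:,::-1])
for t in ["canister_center","mat_center","ball_top","pivot","coupler_top","pull_tab"]:
    print(t,[(np.round(m["point"]),round(m["confidence"],2)) for m in mark_of(a,t)][:4])
E
```

```text
clock: 3.72
position: [0.4863, 0.097, 0.3674]
ee_rot: [0.002, 0.844, 0.536, 0.002]
contact_force: [0.9, 0.9, -0.5]
width: 0.0853
canister_center [(array([252., 352.]), 0.81), (array([ 48., 485.]), 0.77), (array([ 94., 358.]), 0.76)]
mat_center [(array([285., 156.]), 0.74), (array([256., 259.]), 0.71)]
ball_top [(array([256., 260.]), 0.55)]
pivot [(array([208., 404.]), 0.56), (array([158.,  80.]), 0.3)]
coupler_top [(array([255., 259.]), 0.85), (array([ 47., 275.]), 0.19)]
pull_tab [(array([199., 235.]), 0.74)]
```

View pics/w1.png

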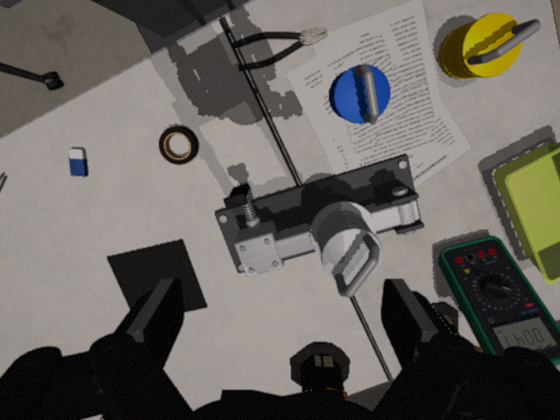

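The wrist view shows the canister at (350,245) with its bar running from about (347,290) to (376,250). The coupler top is at (259,255), the tab at (237,195), and three mat corners are at (108,257), (183,240) and (206,304).

```bash
python3 - <<'E'
from h import *
a=get("wrist");s=get("scene");d=get("side")
f=a["frame"]
cv2.imwrite("pics/w1c.png",cv2.resize(f[170:320,200:420],None,fx=3.6,fy=3.6,interpolation=cv2.INTER_CUBIC)[:,:,::-1])
for t,z in [("mat_center",.004),("ball_top",.0815),("pivot",.078),("coupler_top",.09),("pull_tab",.0945),("canister_center",.1535)]:
    for m in mark_of(a,t)[:2]: print(t,np.round(m["point"]),round(m["confidence"],2),np.round(onz(a,m["point"],z),4))
for c in [(257,108),(240,183),(304,206)]: print("matcorner",onz(a,c,.004))
for c in [(205,216),(162,403),(272,238)]: print("plate?",onz(a,c,.012))
print("bar",onz(a,(290,347),.207),onz(a,(250,376),.207))
for nm,p in(("s",s),("d",d)):
    r=regions_of(p,"mat_center")
    print(nm,len(r))
print("tri coup",tri([(a,(255,259)),(s,(184,282)),(d,(179,252.5))]))
print("tri can",tri([(a,(252,352)),(s,(147.9,267.3)),(d,(156.1,216.7))]))
print("tri tab",tri([(a,(199,235)),(s,(193,260)),(d,(201.5,243.3))]))
E
```

```text
mat_center [288. 154.] 0.59 [ 0.5918 -0.1835  0.004 ]
ball_top [259. 259.] 0.57 [0.5872 0.0199 0.0815]
ball_top [261. 257.] 0.16 [0.5883 0.016  0.0815]
pivot [216. 400.] 0.66 [0.6105 0.2161 0.078 ]
coupler_top [262. 256.] 0.83 [0.585  0.0169 0.09  ]
pull_tab [204. 234.] 0.96 [0.4987 0.0279 0.0945]
canister_center [ 98. 360.] 0.84 [0.4422 0.2055 0.1535]
canister_center [ 54. 482.] 0.8 [0.454  0.3243 0.1535]
matcorner [ 0.51260446 -0.22041691  0.004     ]
matcorner [ 0.53780694 -0.09594836  0.004     ]
matcorner [ 0.65605385 -0.1196216   0.004     ]
plate? [ 0.50713857 -0.01843847  0.012     ]
plate? [0.56395551 0.2584955  0.012     ]
plate? [ 0.62164971 -0.04002201  0.012     ]
bar [0.60278493 0.11828141 0.207     ] [0.57379248 0.15960734 0.207     ]
s 1
d 2
tri coup [0.58351908 0.0216322  0.08058111]
tri can [0.60152595 0.13285115 0.14646844]
tri tab [0.49889099 0.03102324 0.08084699]
```

View pics/w1c.png

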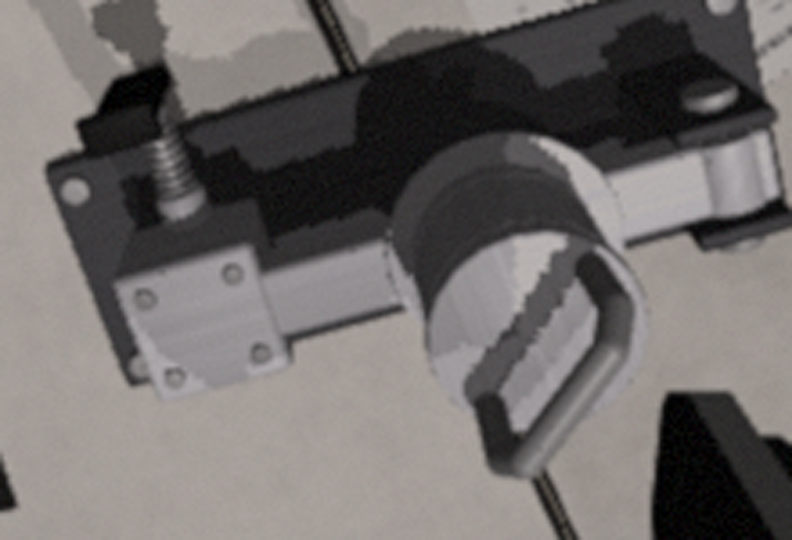

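The arm was still settling in the first picture, so I'll re-measure from a static one.

```bash
python3 - <<'E'
from h import *
a=get("wrist");f=a["frame"]
st=manip.get_state();print(st["position"],st["ee_rot"])
print("bar",onz(a,(299.2,343.1),.207),onz(a,(264.4,373.6),.207))
# mat dark threshold
cv2.imwrite("pics/w2m.png",cv2.resize(f[230:350,90:230],None,fx=5,fy=5,interpolation=cv2.INTER_CUBIC)[:,:,::-1])
def pc(x,y): return (170+y/3.6,200+x/3.6)
print("coup corners")
cs=[onz(a,pc(*c),.09) for c in [(113,285),(247,247),(293,358),(163,398)]]
print(np.round(cs,4),np.mean(cs,0))
print("tab cap",[np.round(onz(a,pc(*c),.1095),4) for c in [(80,122),(160,68),(172,103),(88,152)]])
print("plate corners",[np.round(onz(a,pc(*c),.012),4) for c in [(48,165),(130,385),(745,-5)]])
for n in("scene","side"):
    p=get(n)
    for r in regions_of(p,"canister_center")[:4]: print(n,r["bbox"],r["confidence"])
E
```

```text
[0.48361911 0.10049649 0.36656161] [-1.33404891e-04  8.43399094e-01  5.37286346e-01  1.15433358e-03]
bar [0.61193113 0.10964431 0.207     ] [0.58824993 0.15110912 0.207     ]
coup corners
[[ 0.5554 -0.0062  0.09  ]
 [ 0.5627  0.0452  0.09  ]
 [ 0.6108  0.0413  0.09  ]
 [ 0.6052 -0.0108  0.09  ]] [0.583546   0.01738355 0.09      ]
tab cap [array([0.4908, 0.0181, 0.1095]), array([0.4855, 0.051 , 0.1095]), array([0.498 , 0.0492, 0.1095]), array([0.5014, 0.0156, 0.1095])]
plate corners [array([ 0.5214, -0.0315,  0.012 ]), array([ 0.6291, -0.0483,  0.012 ]), array([0.5768, 0.2595, 0.012 ])]
scene [257.9, 132.3, 20.4, 37.3] 0.85
scene [187.7, 131.0, 20.6, 34.4] 0.77
scene [205.8, 159.3, 24.9, 31.5] 0.68
side [165.3, 197.7, 26.2, 36.7] 0.84
side [110.4, 190.2, 30.9, 34.3] 0.81
side [203.4, 139.3, 27.6, 39.5] 0.75
```

View pics/w2m.png

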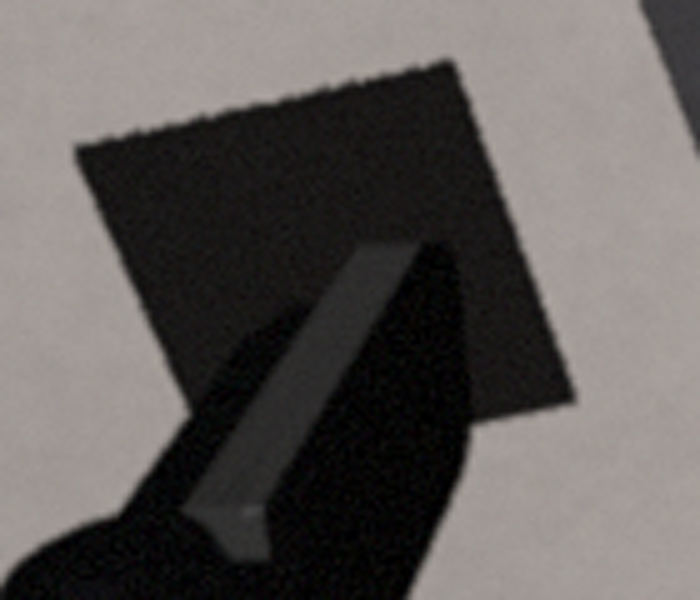

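```bash
python3 -m inch '[[1,0,0,0,7],[1,0,0,0,7],[1,0,0,0,7],[1,0,0,0,7],[1,0,0,0,7],[1,0,0,0,0],[1,0,0,0,0],[1,0,0,0,0]]'
cat >> h.py <<'E'
def d(target,T=None):
    "tool-axis shift in mm to reach world target, and yaw of tool x"
    T=tool(manip.get_state()) if T is None else T
    return np.round(T[:3,:3].T@(np.array(target)-T[:3,3])*1000,1), np.round(np.degrees(np.arctan2(T[1,0],T[0,0])),1), np.round(T[:3,3],4), np.round(T[:3,2],3)
E
python3 - <<'E'
from h import *
print(d([.6005,.1305,.25]))
a=get("side"); 
T=np.eye(4)
print(manip.get_state()["qpos"])
E
```

```text
clock: 5.53
position: [0.4837, 0.1002, 0.3665]
ee_rot: [-0.001, 0.968, 0.252, 0.001]
contact_force: [-0.2, -0.2, 0.2]
width: 0.0854
(array([116.4,  30.6, 116.8]), np.float64(29.2), array([0.4837, 0.1002, 0.3665]), array([ 0.002,  0.002, -1.   ]))
[ 6.22823555e-02  1.02079818e-01  1.40200454e+00  1.39110229e-03
  1.63568015e+00 -4.47043456e-01]
```

```bash
python3 -m inch '[[1,15,4,13,0],[1,15,4,14,0],[1,15,4,15,0],[1,15,4,15,0],[1,15,4,15,0],[1,15,4,15,0],[1,14,4,15,0],[1,12,3,14,0],[1,0,0,0,0],[1,0,0,0,0]]'
python3 - <<'E'
from h import *
print(d([.6005,.1305,.19]))
a=get("wrist");cv2.imwrite("pics/w3.png",a["frame"][:,:,::-1])
print(manip.get_state()["position"])
b=get("side");cv2.imwrite("pics/s3.png",cv2.resize(b["frame"][90:250,130:340],None,fx=3.5,fy=3.5)[:,:,::-1])
print(proj(a,[.6005,.1305,.207]))
E
```

```text
clock: 6.42
position: [0.6061, 0.1318, 0.2482]
ee_rot: [0.0, 0.966, 0.26, 0.003]
contact_force: [-0.6, 0.3, -0.3]
width: 0.0854
(array([-5.8, -1.7, 58.2]), np.float64(30.1), array([0.6061, 0.1318, 0.2482]), array([ 0.006,  0.001, -1.   ]))
[0.60584507 0.13178351 0.24809796]
[270.97637933 241.58975272]
```

View pics/w3.png

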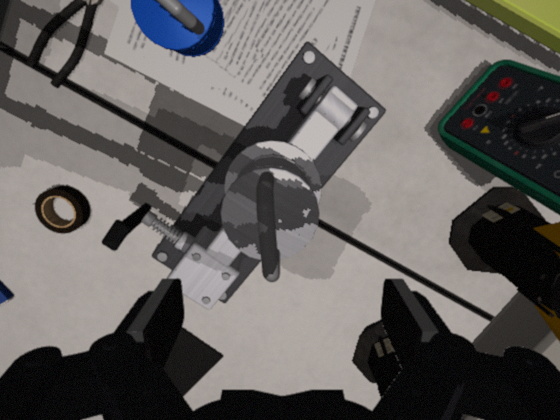

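View pics/s3.png

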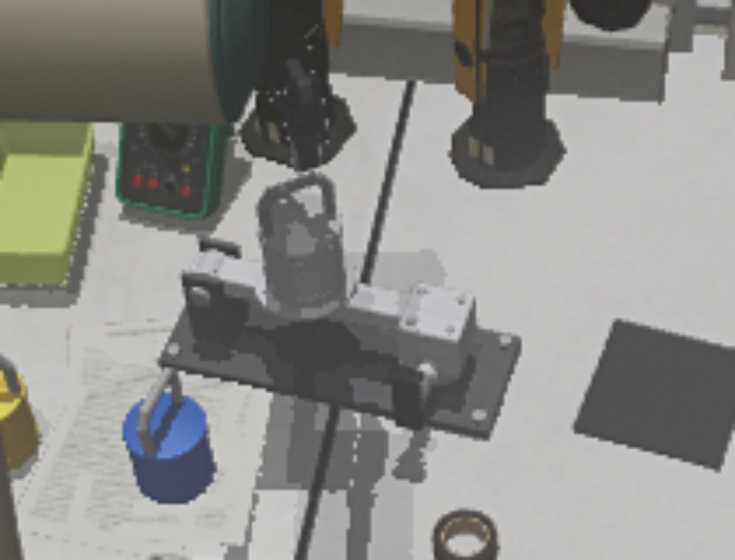

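```bash
python3 - <<'E'
from h import *
a=get("wrist");print(manip.get_state()["position"])
cv2.imwrite("pics/w4.png",cv2.resize(a["frame"][150:300,200:340],None,fx=4,fy=4,interpolation=cv2.INTER_CUBIC)[:,:,::-1])
for c in [(183,267),(268,271),(228,268.5)]: print(onz(a,c,.207))
E
```

```text
[0.60584832 0.1317233  0.24961098]
[0.58120217 0.1595057  0.207     ]
[0.60884345 0.11519453 0.207     ]
[0.59495192 0.13679259 0.207     ]
```

View pics/w4.png

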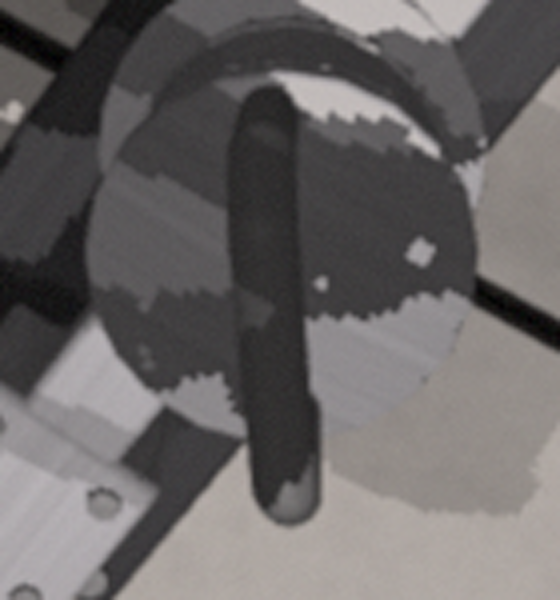

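```bash
python3 -m inch '[[1,-4,-1,8,-3],[1,-2,-1,10,0],[1,0,0,10,0],[1,0,0,10,0],[1,0,0,10,0],[1,0,0,8,0],[1,0,0,0,0],[1,0,0,0,0]]'
python3 - <<'E'
from h import *
print(d([.598,.132,.19]))
b=get("side");cv2.imwrite("pics/s4.png",cv2.resize(b["frame"][90:250,130:340],None,fx=3.5,fy=3.5)[:,:,::-1])
b=get("wrist");cv2.imwrite("pics/w5.png",b["frame"][:,:,::-1])
E
```

```text
clock: 7.23
position: [0.5995, 0.13, 0.1948]
ee_rot: [0.001, 0.959, 0.284, 0.009]
contact_force: [0.6, 0.5, 0.0]
width: 0.0855
(array([-0.2, -2.5,  4.7]), np.float64(33.0), array([0.5995, 0.13  , 0.1948]), array([ 0.017,  0.002, -1.   ]))
```

View pics/s4.png

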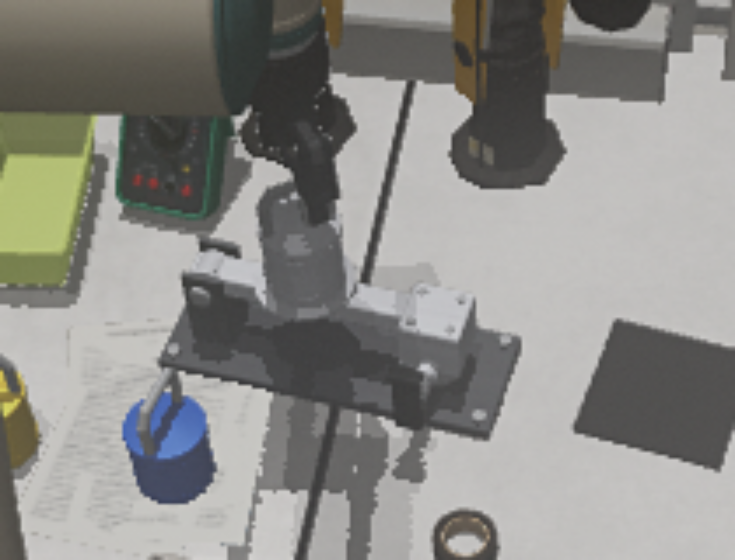

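View pics/w5.png

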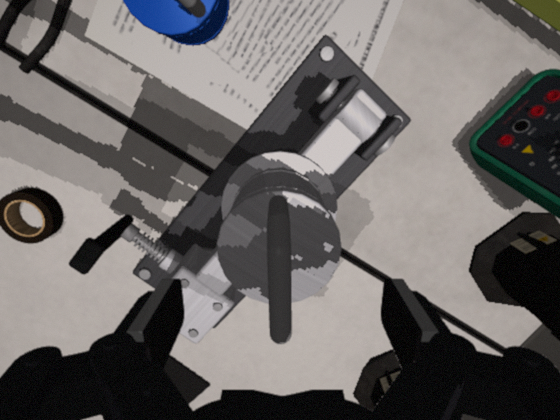

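The bar sits vertically at col 280, centred between the jaws. Closing.

```bash
python3 -m inch '[[1,0,-2,5,0],[1,0,0,0,0],[-1,0,0,0,0],[-1,0,0,0,0],[-1,0,0,0,0],[-1,0,0,0,0],[-1,0,0,0,0],[-1,0,0,0,0],[-1,0,0,0,0],[-1,0,0,0,0],[-1,0,0,0,0],[-1,0,0,0,0]]' 60
python3 - <<'E'
from h import *
print(d([.598,.132,.19]))
b=get("wrist");cv2.imwrite("pics/w6.png",b["frame"][:,:,::-1])
E
```

```text
clock: 8.33
position: [0.5999, 0.1321, 0.1917]
ee_rot: [0.002, 0.959, 0.284, 0.011]
contact_force: [-0.8, 0.8, 0.3]
width: 0.0081
(array([-1.7, -1. ,  1.7]), np.float64(33.0), array([0.5999, 0.1321, 0.1917]), array([ 0.022,  0.003, -1.   ]))
```

View pics/w6.png

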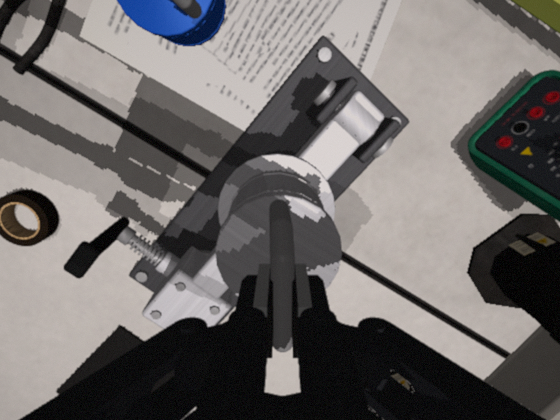

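```bash
python3 -m inch '[[-1,0,0,-4,0],[-1,0,0,-8,0],[-1,0,0,-12,0],[-1,0,0,-14,0],[-1,0,0,-14,0],[-1,0,0,-12,0],[-1,0,0,-6,0],[-1,0,0,0,0],[-1,0,0,0,0]]'
python3 - <<'E'
from h import *
print(d([.598,.132,.19]), manip.get_state()["contact_force"],manip.get_state()["width"])
b=get("wrist");cv2.imwrite("pics/w7.png",b["frame"][:,:,::-1])
b=get("side");cv2.imwrite("pics/s7.png",cv2.resize(b["frame"][90:250,130:370],None,fx=3.3,fy=3.3)[:,:,::-1])
for r in mark_of(b,"mat_center"):print(r,onz(b,r["point"],.004))
E
```

```text
clock: 9.13
position: [0.5968, 0.1317, 0.2646]
ee_rot: [0.001, 0.959, 0.284, 0.008]
contact_force: [0.0, -0.1, -1.3]
width: 0.0074
(array([ 0.1, -0.1, 74.6]), np.float64(33.0), array([0.5968, 0.1317, 0.2646]), array([ 0.016,  0.002, -1.   ])) [ 0.04645589 -0.08931429 -1.32369669] 0.007436271959934345
{'point': [202.9, 316.6], 'confidence': 0.61} [ 0.57762566 -0.17198673  0.004     ]
```

View pics/w7.png

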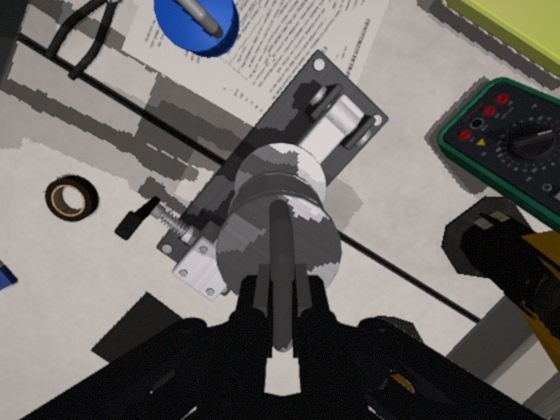

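View pics/s7.png

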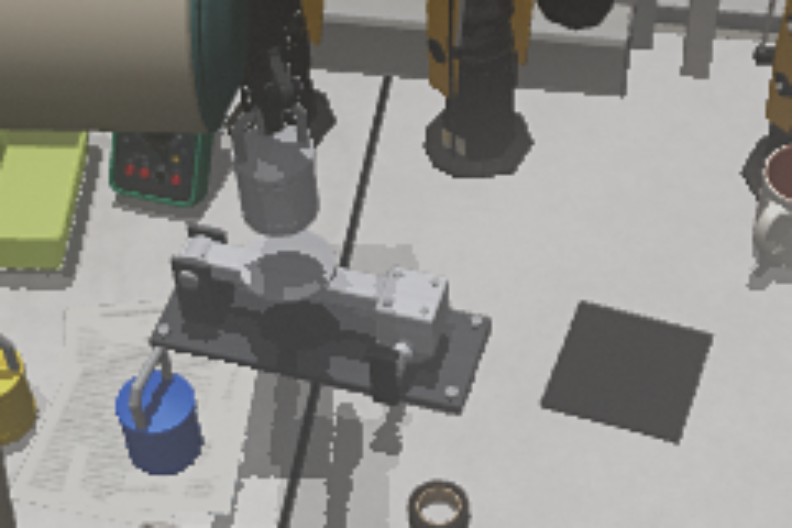

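Lifted cleanly. Next is the mat centre, from its corners in three views.

```bash
python3 - <<'E'
from h import *
b=get("side");s=get("scene")
c=[onz(b,(90+y/3.3,130+x/3.3),.004) for x,y in [(588,300),(713,334),(678,443),(541,406)]]
print(np.round(c,4),np.mean(c,0),[np.linalg.norm(c[i]-c[i-1]) for i in range(4)])
r=regions_of(s,"mat_center")
for m in r:
    cs=cv2.boxPoints(cv2.minAreaRect(np.argwhere(m["mask"])[:,::-1].astype(np.float32)))
    print(m["bbox"],m["confidence"],m["mask"].sum())
    ct=cv2.findContours(m["mask"].astype(np.uint8),0,2)[0][0]; ap=cv2.approxPolyDP(ct,5,True)[:,0]; 
    w=[onz(s,(v,u),.004) for u,v in ap]; print(ap.tolist(),np.round(w,3),np.mean(w,0))
# wrist view (earlier pose)
T=np.eye(4);q=[-1.33404891e-04,8.43399094e-01,5.37286346e-01,1.15433358e-03]
T[:3,:3]=R.from_quat([q[1],q[2],q[3],q[0]]).as_matrix();T[:3,3]=[0.48361911,0.10049649,0.36656161]
a=get("wrist");a["T"]=T
w=[onz(a,(230+y/5,90+x/5),.004) for x,y in [(76,148),(453,60),(577,403)]]
print(np.round(w,4),(w[0]+w[2])/2)
E
```

```text
[[ 0.6606 -0.1392  0.004 ]
 [ 0.6343 -0.2582  0.004 ]
 [ 0.506  -0.2328  0.004 ]
 [ 0.5312 -0.1082  0.004 ]] [ 0.58301928 -0.18459492  0.004     ] [np.float64(0.13307891660328822), np.float64(0.12180063994003625), np.float64(0.1307329865382603), np.float64(0.12714961993810991)]
[292.9, 217.4, 53.8, 43.0] 0.56 1328
[[328, 218], [294, 230], [312, 258], [346, 245]] [[ 0.664 -0.134  0.004]
 [ 0.54  -0.11   0.004]
 [ 0.517 -0.232  0.004]
 [ 0.637 -0.254  0.004]] [ 0.58955049 -0.18257496  0.004     ]
[[ 0.5149 -0.228   0.004 ]
 [ 0.5397 -0.102   0.004 ]
 [ 0.6676 -0.128   0.004 ]] [ 0.59127421 -0.17796799  0.004     ]
```

```bash
python3 -m inch '[[-1,-5,8,0,0],[-1,-8,12,0,0],[-1,-11,16,0,0],[-1,-11,16,0,0],[-1,-11,16,0,0],[-1,-11,16,0,0],[-1,-11,16,0,0],[-1,-11,16,0,0],[-1,-11,16,0,0],[-1,-11,16,0,0],[-1,-11,16,0,0],[-1,-11,16,0,0],[-1,-11,16,0,0],[-1,-11,16,0,0],[-1,-11,16,0,0],[-1,-8,12,0,0],[-1,-5,8,0,0],[-1,0,0,0,0],[-1,0,0,0,0]]'
python3 - <<'E'
from h import *
print(d([.588,-.182,.1]), manip.get_state()["contact_force"],manip.get_state()["width"])
b=get("side");cv2.imwrite("pics/s8.png",cv2.resize(b["frame"][90:270,200:440],None,fx=3.3,fy=3.3)[:,:,::-1])
b=get("wrist");cv2.imwrite("pics/w8.png",b["frame"][:,:,::-1])
E
```

```text
clock: 11.07
position: [0.5802, -0.2065, 0.2606]
ee_rot: [0.005, 0.96, 0.28, 0.001]
contact_force: [0.0, 0.1, -1.8]
width: 0.008
(array([ 19.8, -18.1, 160.4]), np.float64(32.5), array([ 0.5802, -0.2065,  0.2606]), array([ 0.005, -0.009, -1.   ])) [ 0.03741989  0.09354812 -1.78814374] 0.007979626078672038
```

View pics/s8.png

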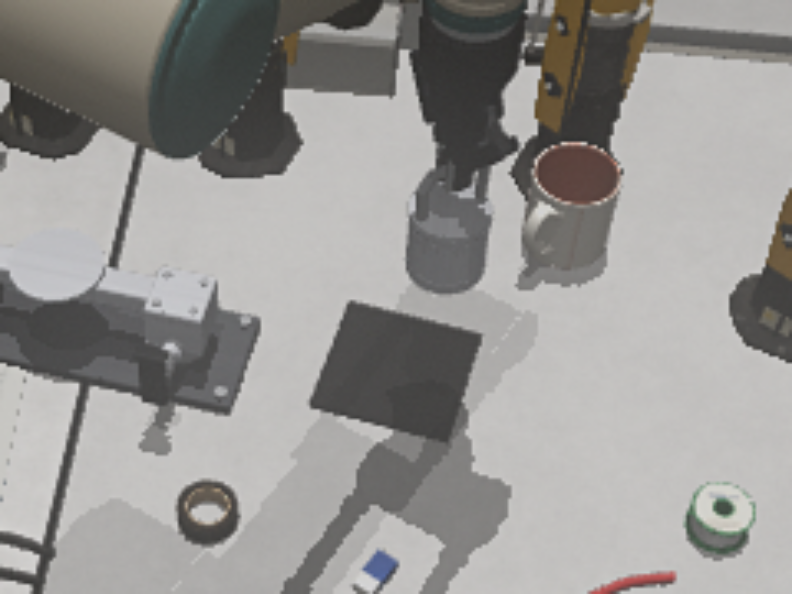

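View pics/w8.png

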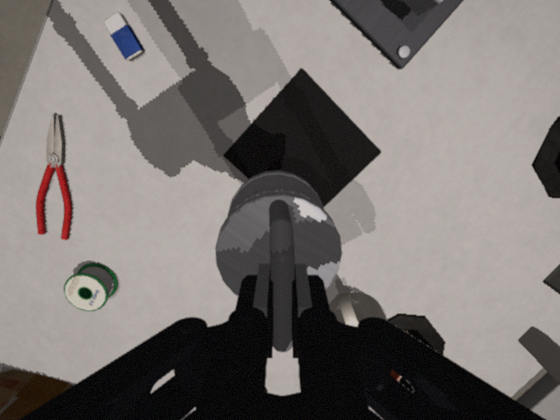

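```bash
python3 -m inch '[[-1,4,-4,4,0],[-1,6,-5,10,0],[-1,6,-5,14,0],[-1,3,-3,16,0],[-1,0,0,16,0],[-1,0,0,16,0],[-1,0,0,16,0],[-1,0,0,12,0],[-1,0,0,10,0],[-1,0,0,6,0],[-1,0,0,0,0],[-1,0,0,0,0]]'
python3 - <<'E'
from h import *
print(d([.588,-.182,.1]), manip.get_state()["contact_force"],manip.get_state()["width"])
E
```

```text
clock: 12.17
position: [0.5891, -0.1611, 0.1299]
ee_rot: [0.001, 0.958, 0.288, 0.002]
contact_force: [0.3, -0.5, -2.3]
width: 0.0079
(array([-12.5,  16.8,  29.9]), np.float64(33.5), array([ 0.5891, -0.1611,  0.1299]), array([ 0.004, -0.001, -1.   ])) [ 0.33256571 -0.48006796 -2.3047097 ] 0.007899488187720712
```

```bash
python3 -m inch '[[-1,-3,4,2,0],[-1,-4,5,4,0],[-1,-4,5,4,0],[-1,-1,2,4,0],[-1,0,0,3,0],[-1,0,0,0,0],[-1,0,0,0,0],[-1,0,0,0,0]]'
python3 - <<'E'
from h import *
print(d([.588,-.182,.1]), manip.get_state()["contact_force"],manip.get_state()["width"])
E
```

```text
clock: 12.83
position: [0.5899, -0.1853, 0.1142]
ee_rot: [0.003, 0.958, 0.287, 0.004]
contact_force: [-1.0, 0.4, -2.2]
width: 0.0076
(array([ 0.1, -3.9, 14.2]), np.float64(33.4), array([ 0.5899, -0.1853,  0.1142]), array([ 0.01 , -0.004, -1.   ])) [-0.95460619  0.35781153 -2.17729706] 0.007553178972321103
```

```bash
python3 -m inch '[[-1,0,-2,3,0],[-1,0,0,3,0],[-1,0,0,2,0],[-1,0,0,0,0],[-1,0,0,0,0]]'
python3 - <<'E'
from h import *
print(d([.588,-.182,.1]), manip.get_state()["contact_force"],manip.get_state()["width"])
b=get("side");cv2.imwrite("pics/s9.png",cv2.resize(b["frame"][130:250,250:400],None,fx=5,fy=5)[:,:,::-1])
b=get("wrist");cv2.imwrite("pics/w9.png",b["frame"][:,:,::-1])
E
```

```text
clock: 13.25
position: [0.5889, -0.1829, 0.1058]
ee_rot: [0.003, 0.958, 0.288, 0.005]
contact_force: [0.8, -0.4, -2.5]
width: 0.0077
(array([-0.3, -1.3,  5.8]), np.float64(33.4), array([ 0.5889, -0.1829,  0.1058]), array([ 0.011, -0.004, -1.   ])) [ 0.81339644 -0.41134437 -2.49097561] 0.007659286200087777
```

View pics/s9.png

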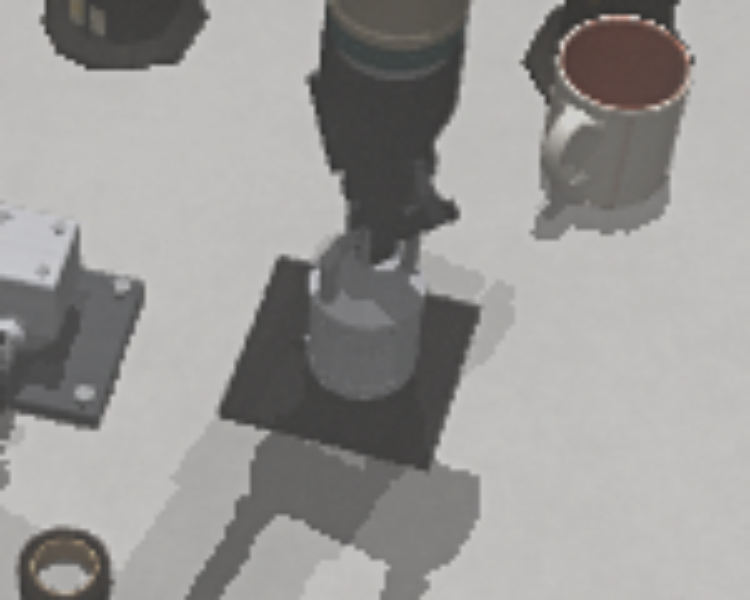

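View pics/w9.png

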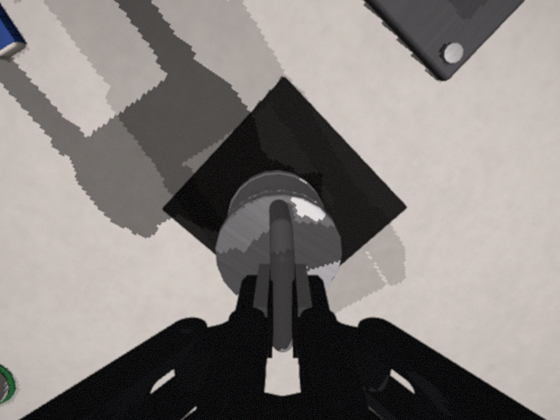

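```bash
python3 - <<'E'
from h import *
a=get("wrist")
w=[onz(a,c,.004) for c in [(208,163),(208,407)]];print(w,np.mean(w,0))
s=get("side");print([ (np.round(onz(s,m["point"],.0645),3),m["confidence"]) for m in mark_of(s,"canister_center")])
E
python3 -m inch '[[-1,0,0,2,0],[-1,0,0,2,0],[-1,0,0,1,0],[-1,0,0,0,0]]'
python3 -m inch '[[-1,0,0,2,0],[-1,0,0,1,0],[-1,0,0,0,0]]'
```

```text
[array([ 0.51483751, -0.22910414,  0.004     ]), array([ 0.66715039, -0.12901903,  0.004     ])] [ 0.59099395 -0.17906158  0.004     ]
[(array([0.456, 0.376, 0.064]), 0.82), (array([ 0.585, -0.19 ,  0.064]), 0.56)]
clock: 13.83
position: [0.5895, -0.1833, 0.1011]
ee_rot: [0.004, 0.958, 0.287, 0.005]
contact_force: [-0.2, 1.0, -1.3]
width: 0.0076
clock: 14.08
position: [0.5901, -0.1846, 0.1013]
ee_rot: [0.006, 0.958, 0.288, 0.006]
contact_force: [-0.1, -0.2, -2.2]
width: 0.008
```

```bash
python3 -m inch '[[-1,0,0,2,0],[-1,0,0,2,0],[-1,0,0,2,0],[-1,0,0,0,0]]'
python3 - <<'E'
from h import *
a=get("wrist");cv2.imwrite("pics/w10.png",a["frame"][:,:,::-1])
s=manip.get_state();print(s["position"],s["contact_force"],s["width"])
E
```

```text
clock: 14.42
position: [0.5912, -0.1868, 0.1014]
ee_rot: [0.009, 0.958, 0.288, 0.007]
contact_force: [0.4, 0.0, -3.2]
width: 0.0078
[ 0.59149826 -0.18689348  0.10128252] [-0.11063779  0.05552554 -3.18054654] 0.007683122163744306
```

View pics/w10.png

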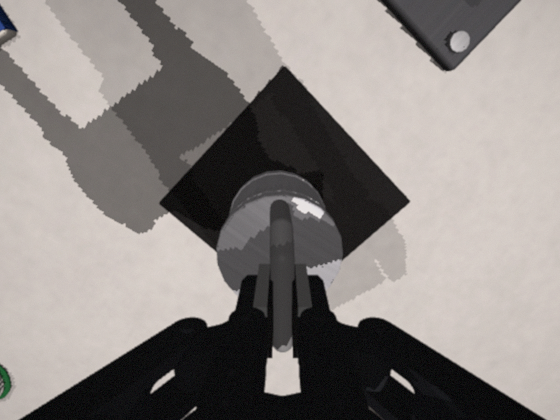

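TCP height has stopped at 0.101, as predicted for contact, so it's on the mat. Releasing.

```bash
python3 -m inch '[[-1,0,0,-1,0],[-0.8,0,0,0,0],[-0.6,0,0,0,0],[-0.3,0,0,0,0],[0,0,0,0,0],[0.4,0,0,0,0],[1,0,0,0,0],[1,0,0,0,0],[1,0,0,0,0]]'
python3 - <<'E'
from h import *
a=get("wrist");cv2.imwrite("pics/w11.png",a["frame"][:,:,::-1])
s=manip.get_state();print(s["position"],s["contact_force"],s["width"])
E
```

```text
clock: 15.22
position: [0.5923, -0.1868, 0.101]
ee_rot: [0.009, 0.958, 0.288, 0.008]
contact_force: [0.1, 1.0, 0.3]
width: 0.0852
[ 0.59235476 -0.18680572  0.10097353] [ 1.34375743  0.41041826 -0.0017093 ] 0.08547451468505399
```

View pics/w11.png

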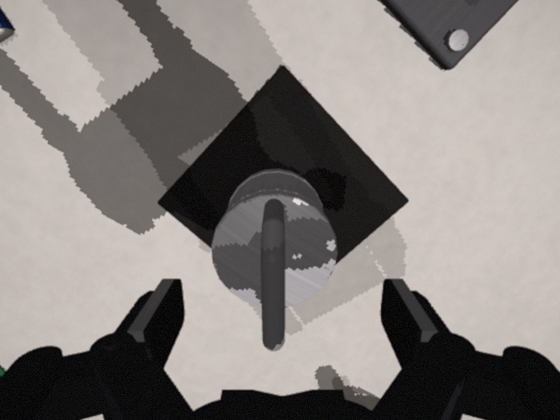

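Released. The canister stands upright and the jaws are clear of it. Retreating straight up.

```bash
python3 -m inch '[[1,-1,0,-5,0],[1,-1,0,-10,0],[1,0,0,-15,0],[1,0,0,-20,0],[1,0,0,-25,0],[1,0,0,-25,0],[1,0,0,-25,7],[1,0,0,-20,7],[1,0,0,-10,7],[1,0,0,0,7],[1,0,0,0,7],[1,0,0,0,7],[1,0,0,0,0],[1,0,0,0,0]]'
python3 - <<'E'
from h import *
print(d([.496,.033,.23]))
b=get("side");cv2.imwrite("pics/s12.png",cv2.resize(b["frame"][130:250,250:400],None,fx=5,fy=5)[:,:,::-1])
print([ (np.round(onz(b,m["point"],.0625),3),m["confidence"]) for m in mark_of(b,"canister_center")])
a=get("wrist");cv2.imwrite("pics/w12.png",a["frame"][:,:,::-1])
E
```

```text
clock: 16.43
position: [0.5863, -0.1867, 0.2779]
ee_rot: [0.008, 0.996, -0.084, 0.016]
contact_force: [0.9, 0.6, -0.5]
width: 0.0856
(array([-127.1, -202.1,   41.1]), np.float64(-9.6), array([ 0.5863, -0.1867,  0.2779]), array([ 0.031, -0.018, -0.999]))
[(array([ 0.587, -0.199,  0.062]), 0.93), (array([0.452, 0.381, 0.062]), 0.92), (array([0.448, 0.208, 0.062]), 0.58)]
```

View pics/s12.png

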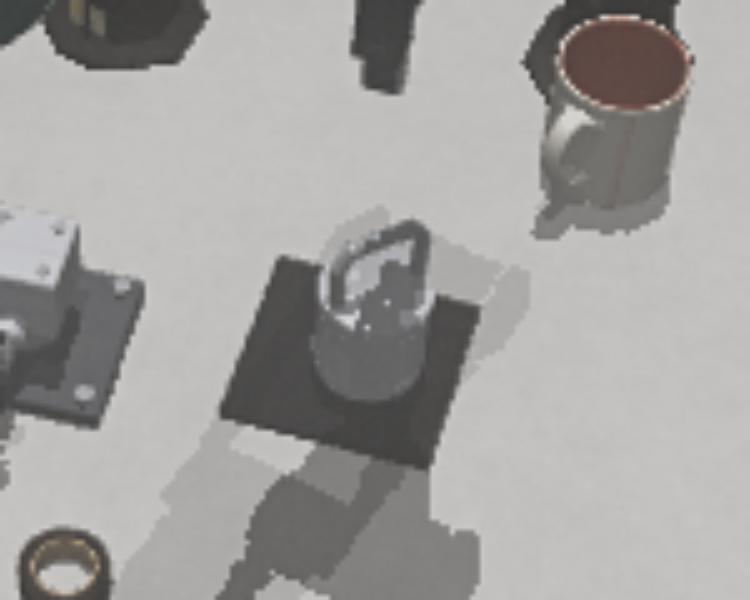

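View pics/w12.png

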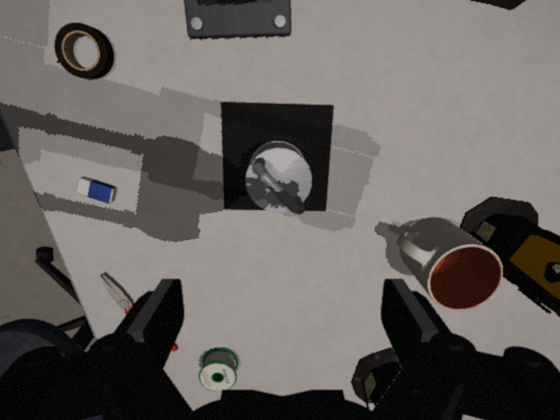

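The canister stands on the mat. I'll check its offset using the lid circle at z≈0.077.

```bash
python3 - <<'E'
from h import *
a=get("wrist");cv2.imwrite("pics/w13.png",cv2.resize(a["frame"][80:230,200:350],None,fx=4,fy=4,interpolation=cv2.INTER_CUBIC)[:,:,::-1])
print(manip.get_state()["position"])
c=[onz(a,p,.004) for p in [(102,222),(105,333),(211,326),(210,222)]];print(np.round(c,3),np.mean(c,0))
print(onz(a,(177,279),.077))
s=get("side")
print("side: lid ctr",onz(s,(130+299/5,250+375/5),.077))
E
```

```text
[ 0.58621089 -0.18656241  0.27677946]
[[ 0.54  -0.104  0.004]
 [ 0.666 -0.128  0.004]
 [ 0.641 -0.256  0.004]
 [ 0.512 -0.231  0.004]] [ 0.58976248 -0.17965922  0.004     ]
[ 0.59083591 -0.18432583  0.077     ]
side: lid ctr [ 0.57175235 -0.19210486  0.077     ]
```

View pics/w13.png

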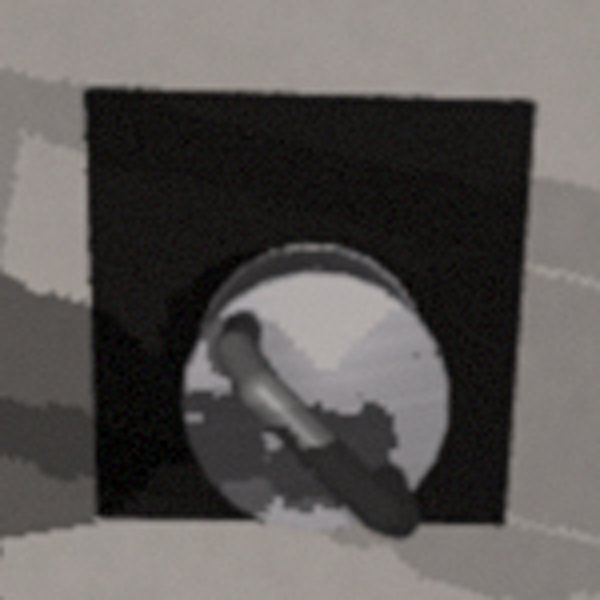

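```bash
python3 -m inch '[[1,-6,-8,0,0],[1,-9,-14,0,0],[1,-9,-15,2,0],[1,-9,-15,2,0],[1,-9,-15,2,0],[1,-9,-15,2,0],[1,-9,-15,2,0],[1,-9,-15,2,0],[1,-9,-15,2,0],[1,-9,-15,2,0],[1,-9,-14,2,0],[1,-7,-10,2,0],[1,-4,-6,2,0],[1,0,0,0,0],[1,0,0,0,0],[1,0,0,0,0]]'
python3 - <<'E'
from h import *
print(d([.496,.033,.2]))
a=get("wrist");cv2.imwrite("pics/w14.png",a["frame"][:,:,::-1])
for t,z in [("pull_tab",.0945),("coupler_top",.09)]:
    for m in mark_of(a,t)[:2]: print(t,np.round(m["point"]),round(m["confidence"],2),np.round(onz(a,m["point"],z),4))
E
```

```text
clock: 18.02
position: [0.4924, 0.0237, 0.2454]
ee_rot: [0.004, 0.997, -0.079, 0.01]
contact_force: [0.6, -0.2, -0.5]
width: 0.0853
(array([  1.1, -10. ,  45.4]), np.float64(-9.0), array([0.4924, 0.0237, 0.2454]), array([ 0.02 , -0.009, -1.   ]))
pull_tab [191. 281.] 0.66 [0.4954 0.026  0.0945]
coupler_top [187. 380.] 0.88 [0.5842 0.0144 0.09  ]
```

View pics/w14.png

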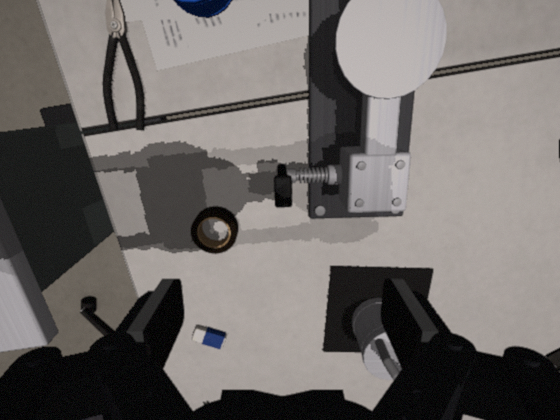

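```bash
python3 - <<'E'
from h import *
a=get("wrist");cv2.imwrite("pics/w15.png",cv2.resize(a["frame"][140:230,260:420],None,fx=5,fy=5,interpolation=cv2.INTER_CUBIC)[:,:,::-1])
print(d([.496,.033,.2]))
for m in mark_of(a,"pull_tab")[:1]: print(m["point"],onz(a,m["point"],.0945))
E
```

```text
(array([  0.6, -10.4,  45.3]), np.float64(-9.1), array([0.4928, 0.0232, 0.2454]), array([ 0.02 , -0.008, -1.   ]))
[187.3, 281.1] [0.49681275 0.02889534 0.0945    ]
```

View pics/w15.png

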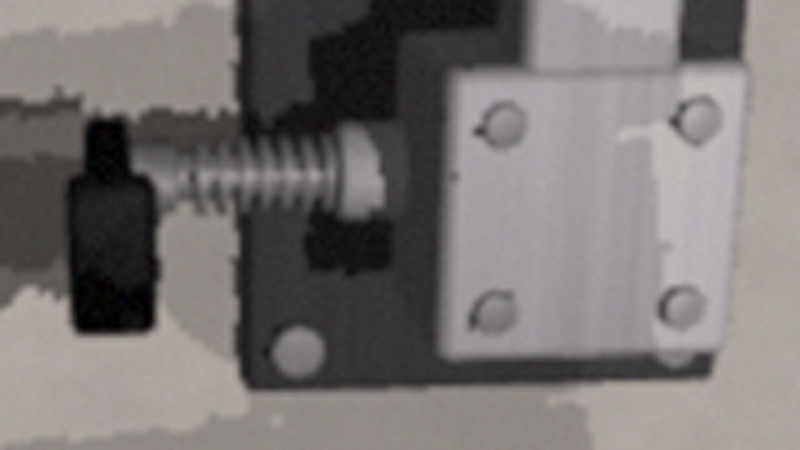

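```bash
python3 - <<'E'
from h import *
a=get("wrist")
f=lambda x,y:(140+y/5,260+x/5)
cap=[onz(a,f(*c),.1095) for c in [(70,180),(153,178),(155,330),(75,332)]];print(np.round(cap,4),np.mean(cap,0))
cp=[onz(a,f(*c),.09) for c in [(450,72),(748,62),(718,355),(440,358)]];print(np.round(cp,4),np.mean(cp,0))
C=np.mean(cp,0); y=(cp[0]+cp[1]-cp[2]-cp[3])/2; y/=np.linalg.norm(y[:2]); x=(cp[1]+cp[2]-cp[0]-cp[3])/2;x/=np.linalg.norm(x[:2])
print("stand yaw",np.degrees(np.arctan2(x[1],x[0])),np.degrees(np.arctan2(y[1],y[0]))-90, "exp tab",C-.086*x)
for z in(.04,.05,.06,.07): 
    q=onz(a,f(270,180),z)-C; print(z,q@y)
Ct=np.mean(cap,0); print("target",d([Ct[0],Ct[1],.15]))
E
```

```text
[[0.4928 0.0432 0.1095]
 [0.5063 0.0414 0.1095]
 [0.5027 0.0153 0.1095]
 [0.4893 0.0172 0.1095]] [0.49778422 0.02927823 0.1095    ]
[[ 0.5603  0.0471  0.09  ]
 [ 0.6118  0.0404  0.09  ]
 [ 0.6041 -0.0127  0.09  ]
 [ 0.5535 -0.0048  0.09  ]] [0.58241943 0.01749987 0.09      ]
stand yaw -8.093052045115463 -7.844814506312204 exp tab [0.49727593 0.02960705 0.09      ]
0.04 -0.0032633809144543913
0.05 -0.0010093301554704884
0.06 0.001244720603513398
0.07 0.003498771362497318
target (array([ 2.1, -7.2, 95.3]), np.float64(-9.1), array([0.4927, 0.0233, 0.2453]), array([ 0.019, -0.008, -1.   ]))
```

```bash
python3 -m inch '[[0.06,1,-3,8,-1],[0.06,0,-3,12,0],[0.06,0,-2,16,0],[0.06,0,0,18,0],[0.06,0,0,18,0],[0.06,0,0,14,0],[0.06,0,0,8,0],[0.06,0,0,0,0],[0.06,0,0,0,0],[0.06,0,0,0,0]]'
python3 - <<'E'
from h import *
print(d([.4975,.0295,.076]))
a=get("wrist");cv2.imwrite("pics/w16.png",a["frame"][:,:,::-1])
print(manip.get_state()["width"])
E
```

```text
clock: 19.15
position: [0.4995, 0.0296, 0.1447]
ee_rot: [0.003, 0.998, -0.069, 0.011]
contact_force: [0.1, 0.6, 0.5]
width: 0.045
(array([-3.5, -0. , 68.7]), np.float64(-7.9), array([0.4995, 0.0296, 0.1447]), array([ 0.021, -0.008, -1.   ]))
0.04542070703231003
```

View pics/w16.png

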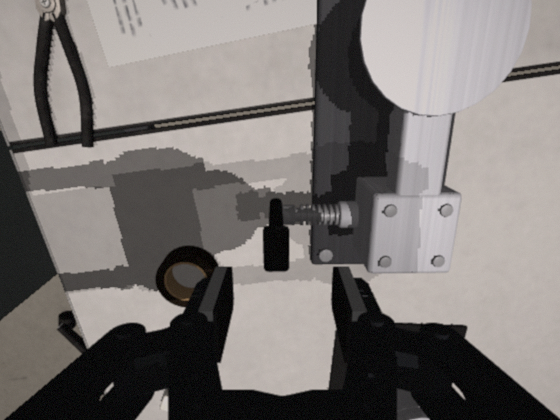

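```bash
python3 -m inch '[[0.06,-2,0,6,0],[0.06,0,0,10,0],[0.06,0,0,12,0],[0.06,0,0,12,0],[0.06,0,0,10,0],[0.06,0,0,6,0],[0.06,0,0,3,0],[0.06,0,0,0,0],[0.06,0,0,0,0],[0.06,0,0,0,0]]'
python3 - <<'E'
from h import *
print(d([.4975,.0295,.075]),manip.get_state()["contact_force"])
a=get("wrist");cv2.imwrite("pics/w17.png",a["frame"][:,:,::-1])
E
```

```text
clock: 20.03
position: [0.5042, 0.0291, 0.0891]
ee_rot: [0.003, 0.997, -0.069, 0.019]
contact_force: [-0.2, 0.4, -0.8]
width: 0.0454
(array([-7.2,  0.4, 13.8]), np.float64(-7.9), array([0.5042, 0.0291, 0.0891]), array([ 0.038, -0.009, -0.999])) [-0.21043404  0.40204115 -0.79260052]
```

View pics/w17.png

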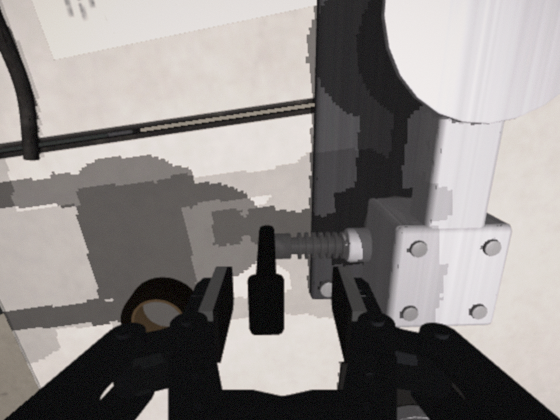

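```bash
python3 -m inch '[[0.06,-3,0,4,0],[0.06,-3,0,5,0],[0.06,-1,0,4,0],[0.06,0,0,2,0],[0.06,0,0,0,0],[0.06,0,0,0,0]]'
python3 - <<'E'
from h import *
print(d([.4975,.0295,.075]),manip.get_state()["contact_force"])
a=get("wrist");cv2.imwrite("pics/w18.png",a["frame"][:,:,::-1])
E
```

```text
clock: 20.58
position: [0.4977, 0.03, 0.0735]
ee_rot: [0.003, 0.997, -0.069, 0.02]
contact_force: [-0.4, -0.3, -0.4]
width: 0.0453
(array([-0.1,  0.5, -1.5]), np.float64(-7.9), array([0.4977, 0.03  , 0.0735]), array([ 0.04 , -0.009, -0.999])) [-0.39047546 -0.33191613 -0.38754991]
```

View pics/w18.png

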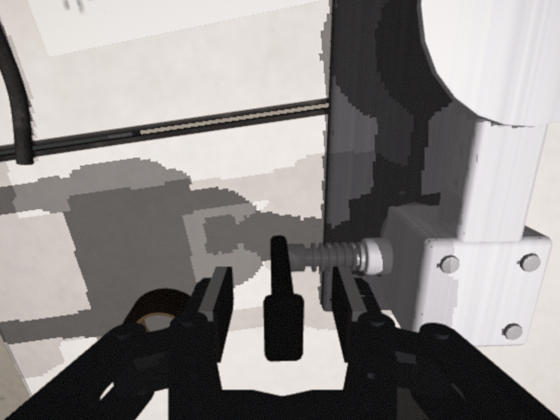

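The cap, at (284,325), is centred between the jaws. Closing.

```bash
python3 -m inch '[[-0.2,0,0,0,0],[-0.5,0,0,0,0],[-1,0,0,0,0],[-1,0,0,0,0],[-1,0,0,0,0],[-1,0,0,0,0],[-1,0,0,0,0],[-1,0,0,0,0]]' 70
python3 - <<'E'
from h import *
s=manip.get_state();print(d([.4975,.0295,.075]),s["contact_force"],s["width"])
a=get("wrist");cv2.imwrite("pics/w19.png",a["frame"][:,:,::-1])
E
```

```text
clock: 21.3
position: [0.4982, 0.03, 0.0738]
ee_rot: [0.003, 0.997, -0.069, 0.021]
contact_force: [0.1, 0.1, 0.0]
width: 0.0137
(array([-0.5,  0.5, -1.2]), np.float64(-7.9), array([0.4982, 0.03  , 0.0738]), array([ 0.041, -0.009, -0.999])) [0.05186708 0.13939242 0.01507693] 0.013707939511908466
```

View pics/w19.png

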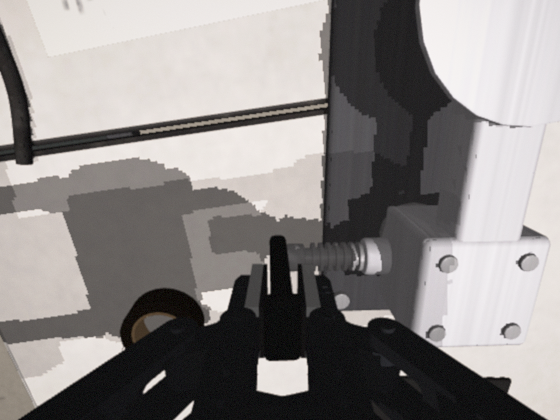

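Width is 13.7 mm, so it's holding the 15 mm cap. Pulling the latch.

```bash
python3 -m inch '[[-1,-3,0,0,0],[-1,-4,0,0,0],[-1,-4,0,0,0],[-1,-4,0,0,0],[-1,-3,0,0,0],[-1,-2,0,0,0],[-1,-1,0,0,0],[-1,-1,0,0,0]]'
python3 - <<'E'
from h import *
s=manip.get_state();print(d([.4975,.0295,.075]),s["contact_force"],s["width"])
a=get("wrist");cv2.imwrite("pics/w20.png",a["frame"][:,:,::-1])
E
```

```text
clock: 22.02
position: [0.4903, 0.0312, 0.0751]
ee_rot: [0.004, 0.997, -0.069, 0.037]
contact_force: [5.6, 0.6, -5.4]
width: 0.0137
(array([7.3, 0.7, 0.7]), np.float64(-7.9), array([0.4903, 0.0312, 0.0751]), array([ 0.073, -0.013, -0.997])) [ 5.56996721  0.59460034 -5.39236567] 0.013744774247654572
```

View pics/w20.png

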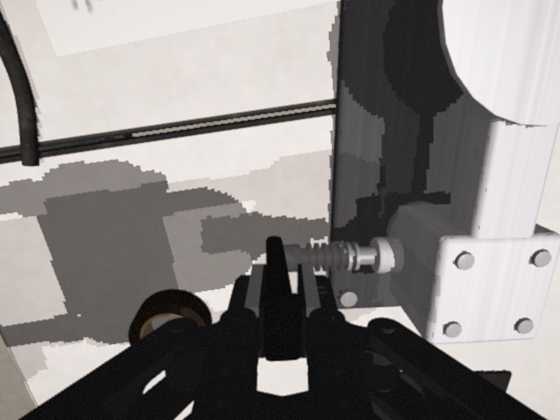

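The latch is out about 8 mm at 5.6 N. Pulling further.

```bash
python3 -m inch '[[-1,-5,0,1,0],[-1,-6,0,1,0],[-1,-6,0,1,0],[-1,-5,0,0,0]]'
python3 - <<'E'
from h import *
s=manip.get_state();print(d([.4975,.0295,.075]),s["contact_force"],s["width"])
a=get("wrist");cv2.imwrite("pics/w21.png",a["frame"][:,:,::-1])
E
```

```text
clock: 22.4
position: [0.484, 0.032, 0.0748]
ee_rot: [0.005, 0.996, -0.069, 0.053]
contact_force: [13.0, -0.9, -4.3]
width: 0.0138
(array([13.7,  0.7,  1.3]), np.float64(-7.9), array([0.484 , 0.032 , 0.0748]), array([ 0.106, -0.017, -0.994])) [12.96409588 -0.94006848 -4.31437438] 0.013822801158308626
```

View pics/w21.png

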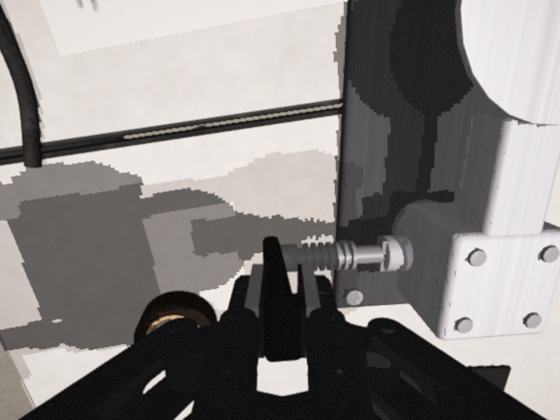

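The force is 13 N, above the 8 N spring, so the latch is on its stop. Lifting along the arc, with the pull kept on.

```bash
python3 -m inch '[[-1,-4,0,0,0],[-1,-3,0,-3,0],[-1,-2,-1,-6,0],[-1,-2,-1,-7,0],[-1,-2,-1,-7,0],[-1,-1,-2,-7,0],[-1,-1,-2,-7,0]]'
python3 - <<'E'
from h import *
s=manip.get_state();print(d([.4975,.0295,.075]),s["contact_force"],s["width"])
a=get("side");cv2.imwrite("pics/s22.png",cv2.resize(a["frame"][110:250,150:350],None,fx=4,fy=4)[:,:,::-1])
a=get("wrist");cv2.imwrite("pics/w22.png",a["frame"][:,:,::-1])
E
```

```text
clock: 23.03
position: [0.4855, 0.037, 0.114]
ee_rot: [0.008, 0.995, -0.065, 0.071]
contact_force: [13.4, 4.7, -9.7]
width: 0.0137
(array([ 7.1,  5.6, 40.5]), np.float64(-7.5), array([0.4855, 0.037 , 0.114 ]), array([ 0.141, -0.026, -0.99 ])) [13.42354526  4.71736033 -9.727757  ] 0.01371641048910743
```

View pics/s22.png

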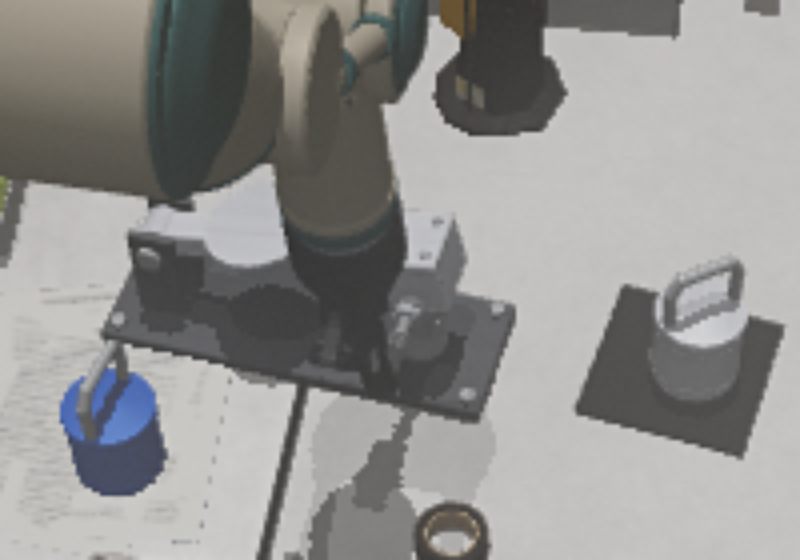

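View pics/w22.png

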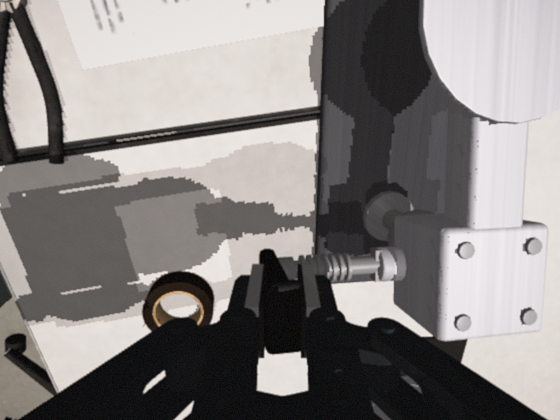

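The tongue is up about 39 mm with the ball visible below. Continuing.

```bash
python3 -m inch '[[-1,0,-4,-7,0],[-1,0,-4,-7,0],[-1,0,-4,-7,0],[-1,0,-4,-6,0],[-1,0,-3,-4,0],[-1,0,-1,-2,0]]'
python3 - <<'E'
from h import *
s=manip.get_state();print(d([.4975,.0295,.075]),s["contact_force"],s["width"])
E
```

```text
clock: 23.63
position: [0.4871, 0.0481, 0.1459]
ee_rot: [0.02, 0.995, -0.061, 0.072]
contact_force: [8.7, 1.5, -4.0]
width: 0.0139
(array([ 2.1, 15.1, 72.5]), np.float64(-6.9), array([0.4871, 0.0481, 0.1459]), array([ 0.141, -0.048, -0.989])) [ 8.74475863  1.48612894 -4.04515176] 0.01389443591460169
```

```bash
python3 -m inch '[[-1,0,0,-3,0],[-1,0,0,-2,0],[-1,0,0,-1,0],[-1,0,0,-1,0]]'
python3 - <<'E'
from h import *
s=manip.get_state();print(d([.4975,.0295,.075]),s["contact_force"],s["width"])
b=get("side");cv2.imwrite("pics/s23.png",cv2.resize(b["frame"][110:250,150:350],None,fx=4,fy=4)[:,:,::-1])
c=get("scene");cv2.imwrite("pics/c23.png",cv2.resize(c["frame"][110:260,180:360],None,fx=4,fy=4)[:,:,::-1])
a=get("wrist");cv2.imwrite("pics/w23.png",a["frame"][:,:,::-1])
for n,p in(("side",b),("scene",c),("wrist",a)):
    for t in("coupler_top","pull_tab"): print(n,t,[(m["point"],round(m["confidence"],2)) for m in mark_of(p,t)][:2])
s=manip.get_state();print(s["position"],np.abs(s["qd"]).max(),s["clock"])
E
```

```text
clock: 23.97
position: [0.4872, 0.0498, 0.1494]
ee_rot: [0.018, 0.995, -0.061, 0.071]
contact_force: [10.7, 0.3, -9.1]
width: 0.0136
(array([ 1.9, 16.8, 75.9]), np.float64(-6.9), array([0.4872, 0.0498, 0.1494]), array([ 0.138, -0.045, -0.989])) [10.70354842  0.34443381 -9.06255041] 0.013569186445873157
side coupler_top [([159.9, 248.6], 0.62)]
side pull_tab [([187.6, 231.1], 0.56), ([262.6, 313.8], 0.5)]
scene coupler_top [([162.0, 277.1], 0.64)]
scene pull_tab [([174.4, 252.1], 0.51)]
wrist coupler_top [([287.5, 497.1], 0.68)]
wrist pull_tab [([302.1, 277.3], 0.61)]
[0.48721353 0.0497714  0.14926889] 0.0009350448221817484 24.4167
```

View pics/s23.png

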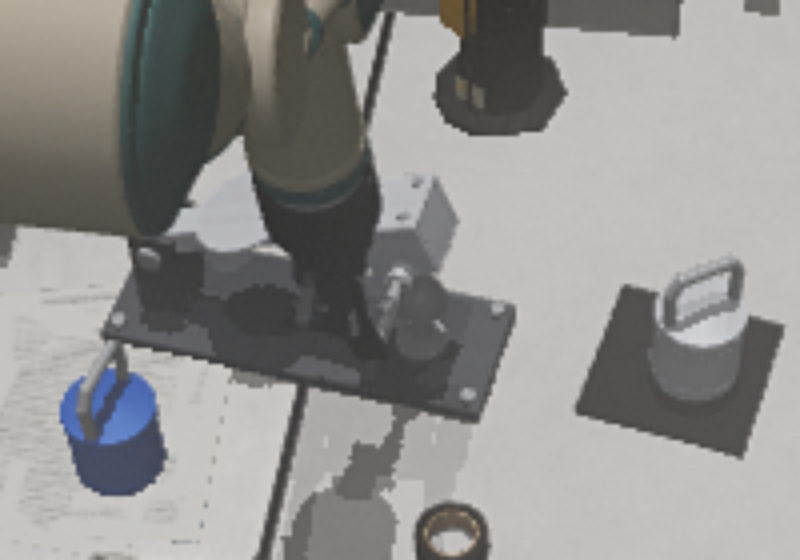

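View pics/c23.png

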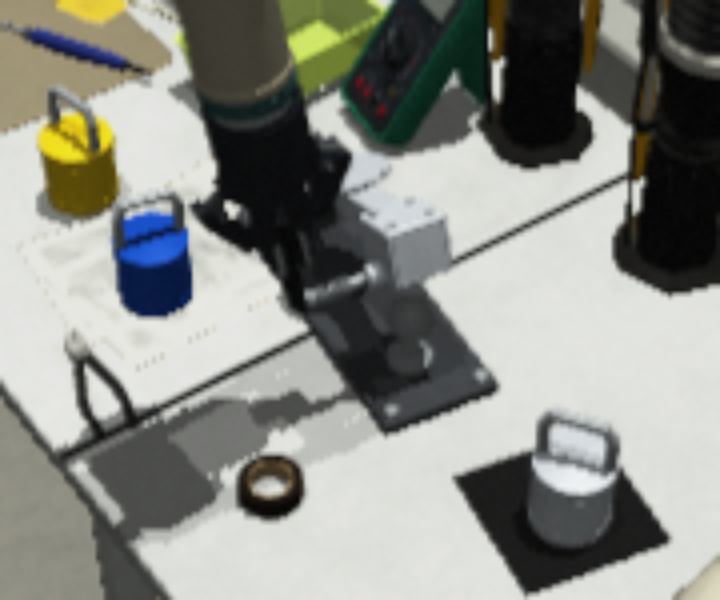

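View pics/w23.png

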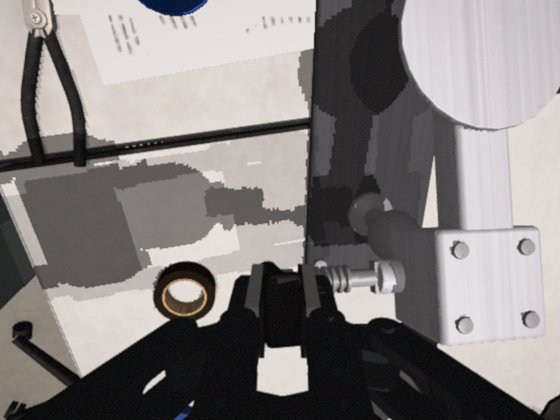

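```bash
python3 - <<'E'
from h import *
a=get("wrist");b=get("side");c=get("scene")
X=tri([(a,(287.5,497.1)),(b,(159.9,248.6)),(c,(162,277.1))]);print("tri coupler",X)
# predicted coupler pos vs angle
Bx=np.array([.5825,.0175]);y=np.array([.139,.990])
for th in(.25,.3,.35,.4):
    z=.078+.2*np.sin(th)+.012*np.cos(th); yy=.2-(.2*np.cos(th)-.012*np.sin(th)); Q=np.append(Bx+y*yy,z)
    print(th,np.round(Q,3),[np.round(proj(p,Q)) for p in(a,b,c)])
s=manip.get_state();print(s["position"],s["contact_force"],np.abs(s["qd"]).max(),s["clock"],s["width"])
E
```

```text
tri coupler [0.57904151 0.03535092 0.1695544 ]
0.25 [0.584 0.027 0.139] [array([456., 275.]), array([250., 165.]), array([281., 171.])]
0.3 [0.584 0.03  0.149] [array([469., 279.]), array([249., 163.]), array([280., 168.])]
0.35 [0.585 0.034 0.158] [array([483., 282.]), array([247., 160.]), array([280., 165.])]
0.4 [0.585 0.038 0.167] [array([498., 285.]), array([246., 158.]), array([279., 162.])]
[0.48724823 0.04976475 0.14928594] [11.1442172   0.0401492  -9.70924297] 0.001897277003356266 24.5667 0.013694720634015355
```

The coupler is at z≈0.165, about 83 mm above ball_top (0.0815). The arm is still and the grip is firm, so I'm handing in.

```bash
python3 -c "
from rig import manip
print(manip.sign_off()); print(manip.get_state()['position'],manip.get_state()['clock'])"
```

```text
the job is handed in; nothing more can be done
None
the job is handed in; nothing more can be done
```

The job is handed in; the clock read 24.6 s of the 48 s allowed just before, and no verdict was reported.

- **Canister:** I lifted it by its bow handle, stood it upright on the black mat and let go. The wrist camera put it about 5 mm from the mat's centre. The side view was coarser and read 15–20 mm off, still within the 35 mm limit.
- **Latch:** I gripped the tab by its cap (opening 13.7 mm, where the cap is 15 mm). I pulled it until the force reached 13 N, above the 8 N spring, which means it was at its stop while the tongue was still down.
- **Tongue:** I raised it along its arc, and the pictures show the coupler clear of the ball. The three cameras together put coupler_top at z ≈ 0.165–0.17, about 83–88 mm above ball_top.
- **Last state:** The arm was still (joint speeds below 0.002 rad/s), with the grip closed and the wrist carrying about 10 N. The tape roll and the part of the side cutters in view looked undisturbed in the last pictures. I did not re-check the eraser or spool at the end.

**Disagreements and slips:**
- The cameras differed by up to about 1 cm on the mat's position.
- The arm overshot by 20–25 mm twice while carrying the canister. I corrected this before setting it down.
- The tool tilted by about 0.14 rad under the pull of the latch, without any visible effect on the grip.

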